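# Close the flour mill's keyed cover

## Task

Close the table flour mill: with a fingertip, push the fin on its round metal cover to turn the cover until the notch in the rim lies over the locating pin on the mill's deck, then press the cover down until it is fully home. Only push and press: do not grip the fin or lift the cover, leave everything else on the table where it stands, and finish with the hand clear.

Things in the scene. Friction and masses are not known exactly. Their poses are not given: they have to be found in the camera images.
- mill: Table flour mill, fixed: wooden box 200 x 200 mm, with a dark flat steel deck 190 x 190 mm whose top is 140 mm above the table; steel spout on the front (its -x side, at 90 mm height, reaching to 147 mm from the centre). Origin: centre of the underside, on the table, directly below the cover's axis; z up. The mill stands at any yaw up to about 0.6 rad either way.
- pin (a point): Tip of the upright round-nosed steel locating pin (8 mm diameter, 15 mm tall) on the deck, 66 mm from the cover's axis in the mill's +x direction (away from the spout). With the cover up it is under the rim (1 mm gap), seen only through the notch; but the bright steel block carrying it (14 mm wide, 22 mm high, 77 to 93 mm from the axis) is seen from above at the same angle.
- boss (a point): Centre of the flat top of the cover's round central boss (40 mm diameter, standing 8 mm above the cover's face), on the cover's axis: a good place to press. 172 mm above the table with the cover up, 160 mm with it home. The cover is an aluminium disc 144 mm across and 8 mm thick, face 164 mm above the table when up, 152 mm when home; it turns and slides on an upright spindle and cannot tilt.
- notch (a point): The middle of the notch in the cover's rim, 66 mm from the axis, halfway through the thickness (12 mm below the boss's top). The notch is 16 mm wide, open at the rim and 14 mm deep radially (from 58 mm radius outward). The pin has about 4 mm play each side in it.
- fin (a point): Top of the cover's upright black fin, opposite the notch, turning with the cover. The fin is a radial bar 30 mm long (32 to 62 mm from the axis), 10 mm thick (a 6 mm core with a thin cheek on each flat side), its top 24 mm above the cover's face; this point: mid-plane, 47 mm from the axis, at its top. Pushing its flat side along the circle turns the cover with about 1 to 2 N.
- cheek_left: Thin cheek plate on one flat side of the fin (the clockwise side, seen from above: pushing here turns the cover counter-clockwise): 26 mm radially, 2.5 mm thick, 19 mm high. Origin: its centre, 47 mm from the axis and 10 mm above the cover's face. Push on one cheek only.
- cheek_right: The same on the fin's other flat side. Squeezing the fin between the fingers, so that both cheeks are pressed at once, counts as gripping it.
- turn (a joint): Angle of the cover about the upright axis, rad, counter-clockwise from above: the angle of the notch from the mill's +x direction. 0 (or any whole turn, e.g. 2 pi = 6.28) is notch over pin. It turns either way without stops, needs about 0.05 N m, and stays where it is left. Starts between 0.7 and 5.58.
- press (a joint): How far the cover is pressed down, m: 0 at the start, 0.012 fully home; negative is lifted. A friction seal holds it where it is left; pressing takes 7 to 10 N anywhere on it. Off the notch, the rim lands on the pin at about 0.001, gives springily a few mm and comes back to about 0.002 when released: turn further, press again. The pin's round nose helps centring over the last few mm.
- loaf_round: Bystander: round bread loaf, 170 mm across, 85 mm high; origin at the centre of its underside.
- loaf_small: Bystander: darker bread loaf, 140 mm across, 75 mm high; origin at the centre of its underside.
- bowl: Bystander: empty steel bowl, 110 mm across, 45 mm high, under the mill's spout; origin at the centre of its underside.
- honey_jar: Bystander: amber glass jar with a lid, 66 mm across, 85 mm high, close beside the mill; origin at the centre of its underside.
- tumbler: Bystander: glass tumbler, 72 mm across, 90 mm high, close beside the mill; origin at the centre of its underside.
- carafe: Bystander: glass bottle, 96 mm across, 210 mm high; origin at the centre of its underside.
- brush: Bystander: flour brush lying flat, 200 mm long, 20 mm high; origin at the middle of its underside.

How it is judged:
On the way:
1. the notch is over the pin while the cover is still up (horizontal distance between notch and pin below 0.008 m and value of joint press below 0.009 m).
At the end, for the whole second after the job is handed in: The cover is pressed at least 10.5 mm down of its 12 mm, with the middle of its notch within 6 mm of the pin horizontally; the fin was not squeezed from both sides, the cover was not lifted by more than 4 mm, and nothing else on the table has moved more than 30 mm (value of joint press above 0.0105 m and horizontal distance between notch and pin below 0.006 m); the robot touches nothing.
It fails at once if the fin is gripped between the fingers (contact force between the fingers and cheek_left above 1 N and contact force between the fingers and cheek_right above 1 N).
It fails at once if the cover is lifted (value of joint press below -0.004 m).
It fails at once if another thing on the table is moved, lifted or knocked over (distance of any of loaf_round, loaf_small, bowl, honey_jar, tumbler, carafe, brush from where it was at the start of the episode above 0.03 m).
It also fails if it takes over 48 s, if anything falls off the work surface, if the arm or the gripper's body presses on something with over 40 N, if the wrist force passes 120 N, or if a joint passes its speed limit or range.

## Robot

A 7-joint arm with a two-finger parallel gripper is mounted at the origin on the work surface. World frame = base frame: x ahead of the robot, y to its left, z up, the work surface at z = 0. Lengths are in m, angles in rad, forces in N, time in s.
With the tool pointing down it reaches from about 0.425 to 0.95 m from the base axis. Payload 16.7 kg.
Tool frame: the origin (TCP) lies at the very end of the fingers, on their centre line; the grasp point (between the pads) lies 19 mm behind it; z points along the fingers, y is the line along which they close (so a half turn about z gives the same grasp; the last joint's range is limited). The gripper opens to 94 mm and grips with 3 to 60 N. Pads are 16 mm wide; open, the fingers measure 119 mm over their backs; the gripper's body (75 mm by 177 mm) begins 78 mm behind the grasp point.
Start: joints at [0.993, 0.426, 0.074, 1.606, -0.034, 1.111, -0.067], TCP at [0.281, -0.614, 0.172] pointing down, gripper open.
Joint ranges: [-2.85, 2.85], [-0.5, 2.14], [-1.23, 1.37], [0.21, 2.46], [-1.02, 4.16], [0.16, 2.05], [-2.73, 2.73]. Speed limits (rad/s): [1.89, 1.89, 2.39, 2.39, 3.01, 3.01, 3.01].

## Interface

Orientations are given as a rotation vector (axis times angle).
In Python, from rig import ctrl gives the robot as it stands. The module is installed in compiled form; this text tells all that it offers.
- The arm moves only by the shell command python3 -m creep 'ROWS' [OPENING] [FORCE]. ROWS is JSON, a list of rows, each a list of 6 numbers: the shift along the tool's x, y, z in cm, then the turn, a rotation vector about the tool's x, y, z in rad. A call has 1 to 5 rows; each row shifts and turns the commanded pose from where the row before left it, along the tool's axes as they then stand; what a row does not reach is not made up. A row lasts 1/10 s, in which the tool goes at most 50 mm and 8.59 degrees, less where a joint would pass 70% of its speed; a pose out of reach is approached as far as the arm can. A call is refused whole if a number of a shift passes 5 or a number of a turn 0.15, either way. A call with a gripper value outside its range is refused whole. OPENING is the closure in counts, from 0 (fully open) to 255 (shut), set as the call begins (- or left out, the last holds). The fingers move at their own pace and stop on an object; FORCE is the grip in N (left out, the last holds). Time passes only in rows, so rows that do not move let the fingers close. It gives the time, the measured TCP pose, the force, the opening and the grip force at its end, in the units of the state.
- ctrl.state(): the state, without advancing time (a new reading comes with each control period).
- ctrl.read_camera(name): name is "scene" or "top" or "wrist"; returns a dict with "frame" (480x640x3 uint8, blue, green, red), "z_map" (480x640 float32, m along the optical axis (not along the pixel's ray), 0 where there is no reading), "camera_matrix" (3x3 intrinsics, pixels), "position" and "orientation" of the camera in the world. Camera axes: x right, y down, z forward; pixel columns grow to the right and rows downward; lengths in m; the calibration is good to about 2 mm. A picture is of the moment at which its call begins.
- ctrl.close_job(): hands the job in; it is judged then, once.
Trained networks look in a picture, given as the dict that the camera call returned (one of the last four; its "shot" number tells which), for a name from the list of things; names that differ only in an ending like _2 or _b are one class to them, and where a whole thing is asked for, a point or a joint stands for the part that bears it (a point fixed in the world has none). Each returns a list of dicts, best first, with "confidence" (0 to 1); they miss things now and then, are a little off and sometimes report something else, mostly with a low value. They report only what shows in the picture. A call takes as long as a camera call.
- ctrl.outline_of(picture, label): "mask" (480x640 bool, what is visible of it) and "extent" ([left, top, right, bottom] in pixels, round what is visible of it).
- ctrl.spot_point(picture, label): "at" ([column, row] in pixels: a listed point, or the origin of a listed thing).
The state is a dict: "time": time; "qpos": joint angles; "dq": joint speeds; "effort": joint torques, N m; "tcp_pos": TCP position; "orientation": TCP orientation; "ft_force": force on the tool from outside, world axes, zero at the start; "moment": the same for the moment, N m; "finger_gap": opening from 0.0 (shut) to 1.0 (fully open); "finger_force": force on a finger pad.
Only numpy, scipy, OpenCV 4.12 (cv2) and the standard library are available. Lean on these libraries where they do the work, as an engineer would, in place of code of your own. Each camera call takes 0.05 s, during which the arm holds its last target. There are 200 camera calls.

## Working session

There is one attempt and no reset: what is moved stays moved. The work goes in short steps, Python scripts to look and compute and a shell command to move; the robot and the scene stay as the last step left them, time stands still between calls to the robot, and variables do not carry over. Pictures are saved under pics/ and viewed, at most 10 in all, crops included, and the job is handed in when it is done.

```bash
mkdir -p pics
cat > h.py <<'E'
import numpy as np, cv2
from scipy.spatial.transform import Rotation as R
from rig import ctrl
def rot(o):
    o=np.array(o,float)
    if o.shape==(3,3): return o
    return R.from_rotvec(o).as_matrix() if o.size==3 else R.from_quat(o).as_matrix()
def ray(p,uv):
    K=np.array(p["camera_matrix"]); d=np.linalg.solve(K,[uv[0],uv[1],1.]); return np.array(p["position"]),rot(p["orientation"])@d
def at_z(p,uv,z):
    o,d=ray(p,uv); return o+d*(z-o[2])/d[2]
def depth_pt(p,uv):
    o,d=ray(p,uv); u,v=int(round(uv[0])),int(round(uv[1]))
    w=p["z_map"][max(0,v-1):v+2,max(0,u-1):u+2]; w=w[w>0]
    return o+d*np.median(w) if w.size else None
E
python3 - <<'E'
from h import *
np.set_printoptions(precision=4,suppress=True)
s=ctrl.state(); print(s)
for c in ["top","scene"]:
    p=ctrl.read_camera(c); cv2.imwrite(f"pics/{c}0.png",p["frame"])
    print(c,p["position"],p["orientation"])
    H=dict(pin=.155,boss=.172,notch=.16,fin=.188,mill=0,cheek_left=.174,cheek_right=.174,honey_jar=0,tumbler=0,carafe=0,bowl=0,loaf_round=0,loaf_small=0,brush=0)
    for n,z in H.items():
        r=ctrl.spot_point(p,n)
        for q in r[:2]: print(n,round(q["confidence"],2),np.round(q["at"],1),"atz",at_z(p,q["at"],z)[:2],"depth",depth_pt(p,q["at"]))
E
```

```text
{'time': 0.0, 'qpos': array([ 0.9925,  0.4267,  0.0739,  1.6066, -0.0341,  1.1108, -0.0671]), 'dq': array([-0.0007, -0.0001,  0.0007, -0.0008,  0.0003, -0.    ,  0.0003]), 'effort': array([  0.0004, -93.5807,   3.6678, -45.4193,  -0.0485,   0.0203,
         0.0001]), 'tcp_pos': array([ 0.2804, -0.6135,  0.1716]), 'orientation': array([-3.0685, -0.6681,  0.0005]), 'ft_force': array([ 0.4931, -0.2699,  0.1021]), 'moment': array([-0.0083,  0.0411,  0.0239]), 'finger_force': 0.0, 'finger_gap': 0.9993485529942927}
top [ 0.4906 -0.0201  1.4625] [-2.2094  2.175  -0.0563]
boss 0.8 [328.1 226.8] atz [ 0.6071 -0.0482] depth [ 0.6071 -0.0482  0.1713]
boss 0.21 [483.4 316.8] atz [ 0.3997 -0.4177] depth [ 0.393  -0.447   0.0771]
notch 0.63 [310.2 247.5] atz [ 0.5576 -0.0062] depth [ 0.5586 -0.0061  0.1416]
fin 0.89 [343.  214.3] atz [ 0.6357 -0.0826] depth [ 0.6358 -0.0826  0.1876]
mill 0.85 [328.1 232.4] atz [ 0.6074 -0.0522] depth [ 0.5936 -0.0484  0.1725]
honey_jar 0.94 [287.8 188.8] atz [0.7243 0.0588] depth [0.7109 0.0542 0.084 ]
tumbler 0.95 [384.4 259.1] atz [ 0.5377 -0.2047] depth [ 0.537
[... 1424 characters left out ...]
er 0.2 [322.8 293.2] atz [ 0.6135 -0.0678] depth [ 0.6573 -0.1591  0.124 ]
carafe 0.61 [272.5 398.1] atz [ 0.6414 -0.4214] depth [ 0.6689 -0.4595  0.0831]
carafe 0.36 [328.7 258.5] atz [0.5724 0.0627] depth [ 0.6449 -0.0951  0.1882]
bowl 0.63 [292.2 247.2] atz [0.4493 0.0589] depth [ 0.5166 -0.0578  0.1397]
loaf_round 0.6 [383.4 187.7] atz [0.6056 0.4432] depth [0.6254 0.3806 0.0551]
loaf_round 0.49 [292.2 250.6] atz [0.4559 0.046 ] depth [ 0.5237 -0.0714  0.1421]
loaf_small 0.68 [174.7 376.2] atz [ 0.3849 -0.4733] depth [ 0.4221 -0.5025  0.0698]
brush 0.76 [337.8 171. ] atz [0.425  0.4628] depth [0.4334 0.4434 0.0169]
brush 0.29 [314.3 231. ] atz [0.4808 0.1523] depth [0.5436 0.0275 0.1373]
```

Run:
```python
import cv2
a=cv2.imread("pics/top0.png")[170:310,250:420]
b=cv2.imread("pics/scene0.png")[200:340,250:420]
cv2.imwrite("pics/c0.png",cv2.resize(cv2.hconcat([a,b]),(800,330),interpolation=cv2.INTER_CUBIC))
```

```text
(no output)
```

View pics/c0.png

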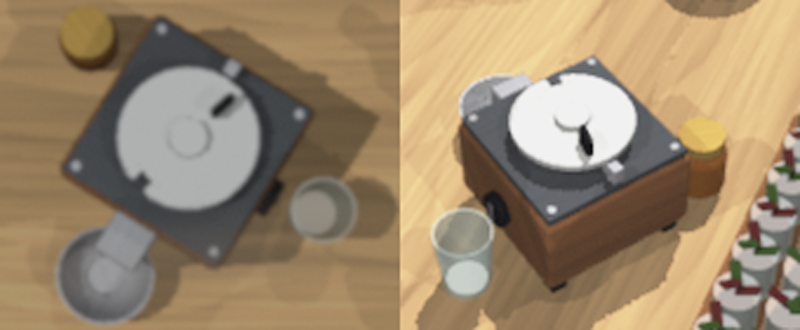

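```bash
python3 -m creep '[[0,0,-5,0,0,0.143],[0,0,-5,0,0,0.143],[0,0,-5,0,0,0.143],[2.2,-4.4,0,0,0,0],[2.2,-4.4,0,0,0,0]]' 255 10
python3 -m creep '[[2.2,-4.4,0,0,0,0],[2.2,-4.4,0,0,0,0],[2.2,-4.4,0,0,0,0],[2.2,-4.4,0,0,0,0],[2.2,-4.4,0,0,0,0]]'
python3 -m creep '[[2.2,-4.4,0,0,0,0],[2.2,-4.4,0,0,0,0],[0,0,0,0,0,0],[0,0,0,0,0,0]]'
python3 - <<'E'
from h import *
np.set_printoptions(precision=4,suppress=True)
s=ctrl.state(); print(s["time"],s["tcp_pos"],s["orientation"],rot(s["orientation"])[:,0])
p=ctrl.read_camera("wrist"); cv2.imwrite("pics/w1.png",p["frame"]); print(p["position"],p["orientation"])
for n,z in dict(pin=.155,boss=.172,notch=.16,fin=.188,mill=0).items():
    for q in ctrl.spot_point(p,n)[:2]: print(n,round(q["confidence"],2),np.round(q["at"],1),at_z(p,q["at"],z)[:2],depth_pt(p,q["at"]))
E
```

```text
time: 2.0
tcp_pos: [0.3248, -0.526, 0.3236]
orientation: [3.139, -0.005, 0.002]
ft_force: [1.7, -0.7, -0.9]
finger_gap: 0.614
finger_force: 0.0
time: 2.5
tcp_pos: [0.4352, -0.304, 0.3226]
orientation: [3.141, -0.001, 0.001]
ft_force: [1.1, -1.0, -0.4]
finger_gap: 0.182
finger_force: 0.0
time: 2.9
tcp_pos: [0.4791, -0.2171, 0.3224]
orientation: [3.141, 0.003, 0.0]
ft_force: [-0.2, -0.6, -0.7]
finger_gap: 0.006
finger_force: 0.0
2.9 [ 0.4791 -0.2171  0.3224] [3.1415 0.003  0.0002] [1.     0.0019 0.0001]
[ 0.5595 -0.2179  0.5353] [ 2.071  -2.0708 -0.2922]
boss 0.92 [108.6  49.3] [ 0.6099 -0.0521] [ 0.6098 -0.0523  0.1726]
boss 0.17 [515.1 253.6] [ 0.4423 -0.3906] [ 0.4088 -0.4401  0.0679]
notch 0.71 [ 67.5 115.9] [ 0.56  -0.005] [0.56   0.0062 0.1403]
fin 0.82 [141.4   3.2] [ 0.6386 -0.0874] [ 0.6386 -0.0875  0.188 ]
```

View pics/w1.png

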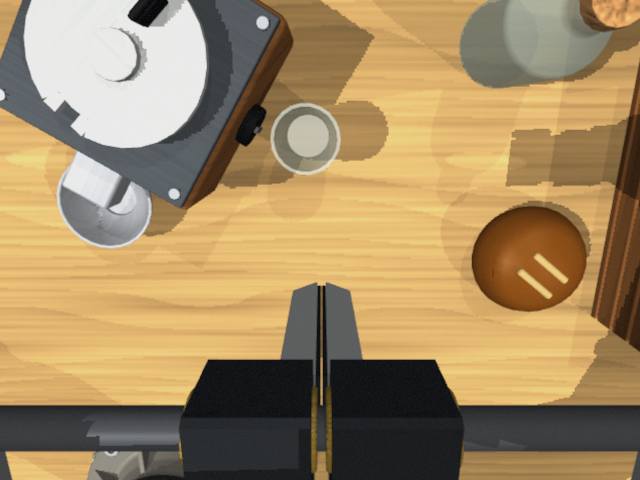

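The wrist view shows the mill at upper left: boss near (117,52), notch near (68,112), fin near (148,10), spout and bowl near (100,200). Centring over it gives the pin block too.

```bash
python3 -m creep '[[1.7,-4.2,0,0,0,0],[1.7,-4.2,0,0,0,0],[1.7,-4.2,0,0,0,0],[1.7,-4.2,0,0,0,0],[0,0,0,0,0,0]]'
python3 - <<'E'
from h import *
np.set_printoptions(precision=4,suppress=True)
s=ctrl.state(); print(s["time"],s["tcp_pos"],rot(s["orientation"])[:,0])
p=ctrl.read_camera("wrist"); cv2.imwrite("pics/w2.png",p["frame"]); np.savez("w2.npz",**{k:p[k] for k in("z_map","camera_matrix","position","orientation","frame")}); print(p["position"],p["orientation"])
for n,z in dict(pin=.155,boss=.172,notch=.16,fin=.188,mill=0).items():
    for q in ctrl.spot_point(p,n)[:2]: print(n,round(q["confidence"],2),np.round(q["at"],1),at_z(p,q["at"],z)[:2],depth_pt(p,q["at"]))
E
```

```text
time: 3.7
tcp_pos: [0.5481, -0.0442, 0.3221]
orientation: [-3.14, -0.01, -0.0]
ft_force: [-0.1, -0.5, 0.4]
finger_gap: 0.006
finger_force: 0.0
3.7 [ 0.5481 -0.0442  0.3221] [1.     0.0063 0.0002]
[ 0.6285 -0.0451  0.535 ] [ 2.0765 -2.0666 -0.2939]
pin 0.55 [375.6  73.5] [ 0.6629 -0.0894] [ 0.6621 -0.0883  0.1644]
boss 0.81 [333.2 141.6] [ 0.6086 -0.0545] [ 0.6086 -0.0545  0.1723]
boss 0.62 [376.8 103. ] [ 0.6392 -0.0893] [ 0.6387 -0.0872  0.1889]
notch 0.71 [277.3 195.7] [ 0.5611 -0.006 ] [ 0.5575 -0.004   0.1403]
fin 0.66 [375.4 103.7] [ 0.6382 -0.0863] [ 0.6382 -0.0862  0.1885]
```

View pics/w2.png

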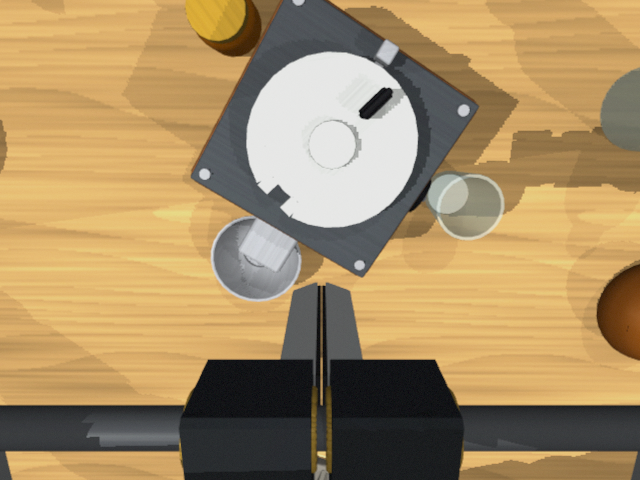

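The view shows the boss near (333,144), fin (376,103), notch (277,196), pin block (387,51). I'll fit the disc and deck from the depth.

```bash
cat >> h.py <<'E'
def cloud(p):
    K=np.array(p["camera_matrix"]);v,u=np.mgrid[:480,:640]
    d=np.stack([(u-K[0,2])/K[0,0],(v-K[1,2])/K[1,1],np.ones(u.shape)],-1)*p["z_map"][...,None]
    return d@rot(p["orientation"]).T+np.array(p["position"])
def measure(p,dz=0.0,c0=(.608,-.052),verbose=True):
    X=cloud(p);f=p["frame"].astype(int);ok=p["z_map"]>0
    r=np.hypot(X[...,0]-c0[0],X[...,1]-c0[1])
    ctr=lambda m: cv2.minEnclosingCircle(X[m][:,:2].astype(np.float32))
    disc=ok&(abs(X[...,2]-(.164-dz))<.003)&(r<.078)
    boss=ok&(abs(X[...,2]-(.172-dz))<.003)&(r<.03)
    fin=ok&(X[...,2]>.180-dz)&(X[...,2]<.195-dz)&(r<.07)&(f.sum(-1)<200)
    deck=ok&(abs(X[...,2]-.14)<.004)&(r<.145)
    b=ok&(abs(X[...,2]-.162)<.004)&(r>.075)&(r<.096)
    out=dict(disc=ctr(disc),boss=X[boss].mean(0) if boss.any() else None,fin=X[fin].mean(0) if fin.any() else None,
      deck=cv2.minAreaRect(X[deck][:,:2].astype(np.float32)*1000),block=(X[b].mean(0),b.sum()) if b.any() else None)
    return out
E
python3 - <<'E'
from h import *
np.set_printoptions(precision=4,suppress=True)
p=dict(np.load("w2.npz"))
for k,v in measure(p).items(): print("w",k,v)
p=ctrl.read_camera("top")
for k,v in measure(p).items(): print("t",k,v)
E
```

```text
w disc ((0.6092043519020081, -0.054310109466314316), 0.07577361166477203)
w boss [ 0.6063 -0.0537  0.1725]
w fin [ 0.6388 -0.0869  0.1868]
w deck ((605.8974609375, -53.76885986328125), (190.64219665527344, 190.53868103027344), 58.87106704711914)
w block (array([ 0.6773, -0.0974,  0.1622]), np.int64(377))
t disc ((0.6652951240539551, -0.035371530801057816), 0.024986732751131058)
t boss None
t fin None
t deck ((632.3446044921875, -8.779289245605469), (86.82646942138672, 190.2040252685547), 58.59132385253906)
t block (array([ 0.6821, -0.0977,  0.1623]), np.int64(12))
```

Run:
```python
from h import *
np.set_printoptions(precision=3,suppress=True)
print(ctrl.state()["qpos"])
p=dict(np.load("w2.npz")); X=cloud(p); t=np.array([.5481,-.0442,.3221])
# finger profile: points near the tip by height above TCP
m=(p["z_map"]>0)&(np.hypot(X[...,0]-t[0],X[...,1]-t[1])<.05)&(X[...,2]>.30)
Y=X[m]-t
for a,b in [(-.02,.005),(.005,.01),(.01,.02),(.02,.03),(.03,.05)]:
    q=Y[(Y[:,2]>=a)&(Y[:,2]<b)]
    if len(q): print(a,b,len(q),q.min(0),q.max(0))
```

```text
[ 0.218  0.131 -0.27   1.672  0.036  1.343 -1.631]
0.03 0.05 639 [ 0.007 -0.013  0.034] [0.01  0.011 0.05 ]
```

```bash
python3 -m creep '[[0,0,0,0,0,-0.147],[0,0,0,0,0,-0.147],[0,0,0,0,0,-0.147],[0,0,0,0,0,-0.147],[0,0,0,0,0,-0.147]]' >/dev/null
python3 -m creep '[[0,0,0,0,0,-0.147],[0,0,0,0,0,-0.147],[0,0,0,0,0,-0.147],[0,0,0,0,0,-0.147],[0,0,0,0,0,-0.147]]' >/dev/null
python3 -m creep '[[0,0,0,0,0,-0.147],[0,0,0,0,0,-0.147],[0,0,0,0,0,-0.147],[0,0,0,0,0,-0.147],[0,0,0,0,0,-0.147]]' >/dev/null
python3 -m creep '[[0,0,0,0,0,-0.147],[-3.1,2.3,0,0,0,0],[-3.1,2.3,0,0,0,0],[-3.1,2.3,0,0,0,0],[0,0,0,0,0,0]]'
cat >> h.py <<'E'
AX=np.array([.606,-.0535])
def pose():
    s=ctrl.state();M=rot(s["orientation"]);t=np.array(s["tcp_pos"]);d=np.array([*(t[:2]-AX),0])
    print("t",s["time"],"tcp",t.round(4),"yaw",np.degrees(np.arctan2(M[1,0],M[0,0])).round(1),"rel axis in tool cm",(M.T@d*100).round(2),"zdir",M[:,2].round(3),"q",np.round(s["qpos"],2),"F",np.round(s["ft_force"],1))
E
python3 -c "from h import *;pose()"
```

```text
time: 6.05
tcp_pos: [0.6638, -0.0692, 0.32]
orientation: [-1.211, -2.896, -0.0]
ft_force: [-0.9, 0.2, -1.7]
finger_gap: 0.006
finger_force: 0.0
t 6.05 tcp [ 0.6638 -0.0692  0.32  ] yaw 134.6 rel axis in tool cm [-5.18  3.01 -0.01] zdir [-0.002  0.001 -1.   ] q [ 0.32  0.36 -0.44  1.4   0.15  1.41  0.67] F [-0.9  0.2 -1.7]
```

```bash
python3 -m creep '[[0.4,0.3,3,0,0,0],[0,0,4,0,0,0],[0,0,4,0,0,0],[0,0,3,0,0,0],[0,0,1,0,0,0]]'
python3 -m creep '[[0,0,0,0,0,0]]'
python3 -c "from h import *;pose()"
```

```text
time: 6.55
tcp_pos: [0.6585, -0.0633, 0.1694]
orientation: [-1.209, -2.896, 0.002]
ft_force: [-0.4, -1.0, 0.6]
finger_gap: 0.005
finger_force: 0.0
time: 6.65
tcp_pos: [0.6598, -0.063, 0.1717]
orientation: [-1.209, -2.898, 0.001]
ft_force: [-0.6, -0.5, 0.1]
finger_gap: 0.005
finger_force: 0.0
t 6.65 tcp [ 0.6598 -0.063   0.1717] yaw 134.7 rel axis in tool cm [-4.46  3.15 -0.01] zdir [-0.002  0.    -1.   ] q [ 0.32  0.44 -0.43  1.61  0.2   1.14  0.62] F [-0.6 -0.5  0.1]
```

```bash
python3 -m creep '[[-0.2,-0.5,0.2,0,0,0],[0,-0.5,0,0,0,0],[0,-0.4,0,0,0,0],[0,-0.2,0,0,0,0],[0,0,0,0,0,0]]'
python3 -c "from h import *;pose()"
python3 -m creep '[[-0.15,-0.67,0,0,0,0.14],[-0.15,-0.67,0,0,0,0.14],[-0.15,-0.67,0,0,0,0.14],[0,0,0,0,0,0]]'
python3 - <<'E'
from h import *
pose()
p=ctrl.read_camera("wrist"); cv2.imwrite("pics/w3.png",p["frame"])
print(measure(p))
E
```

```text
time: 7.15
tcp_pos: [0.6506, -0.0756, 0.1709]
orientation: [1.209, 2.899, 0.0]
ft_force: [0.5, 0.7, -0.2]
finger_gap: 0.006
finger_force: 0.0
t 7.15 tcp [ 0.6506 -0.0756  0.1709] yaw 134.7 rel axis in tool cm [-4.71  1.61  0.  ] zdir [ 0.001 -0.    -1.   ] q [ 0.34  0.43 -0.43  1.63  0.19  1.12  0.64] F [ 0.5  0.7 -0.2]
time: 7.55
tcp_pos: [0.637, -0.0912, 0.1706]
orientation: [1.791, 2.581, -0.0]
ft_force: [0.1, -0.0, 0.0]
finger_gap: 0.002
finger_force: 0.0
t 7.55 tcp [ 0.637  -0.0912  0.1706] yaw 110.5 rel axis in tool cm [-4.61  1.59  0.  ] zdir [ 0. -0. -1.] q [ 0.3   0.4  -0.34  1.66  0.15  1.11  0.28] F [ 0.1 -0.   0. ]
{'disc': ((0.6095725297927856, -0.054073724895715714), 0.0756157785654068), 'boss': array([ 0.60654202, -0.05278416,  0.17246023]), 'fin': array([ 0.63553712, -0.08218867,  0.18600394]), 'deck': ((606.4592895507812, -53.18598937988281), (190.21609497070312, 190.33306884765625), 58.82646179199219), 'block': (array([ 0.67850954, -0.09659341,  0.16198591]), np.int64(693))}
```

View pics/w3.png

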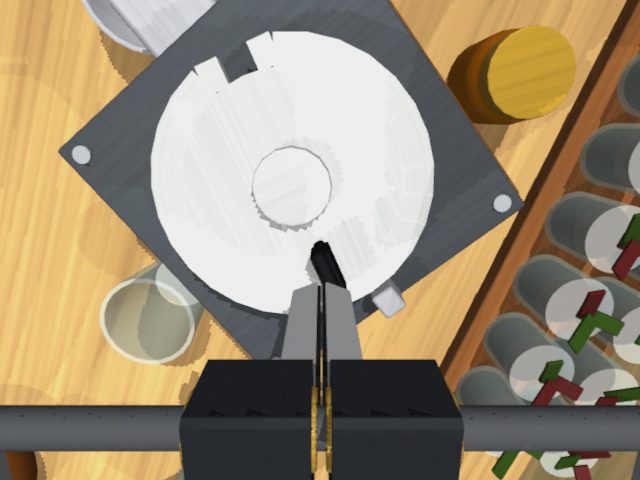

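The wrist view shows the notch clearly at (240,65), boss (292,187), block (388,300), and the fin beside the fingers at (325,265). I'll add a notch-angle measurement and keep pushing round.

```bash
cat >> h.py <<'E'
def notch(p,dz=0.0,ax=AX):
    X=cloud(p);d=X[...,:2]-ax;r=np.hypot(*np.moveaxis(d,-1,0));a=np.arctan2(d[...,1],d[...,0])
    m=(p["z_map"]>0)&(r>.060)&(r<.068);low=m&(X[...,2]<.157-dz)&(X[...,2]>.13)
    tgt=measure(p,dz)["deck"]; yaw=(tgt[2]+.0)%90-90
    h,e=np.histogram(np.degrees(a[low]),bins=72,range=(-180,180))
    print("deck",tgt,"yaw",round(yaw,2));print({int(e[i]):int(h[i]) for i in np.where(h>8)[0]})
    # estimated notch = circular mean round biggest bin
    c=np.radians(e[h.argmax()]+2.5);dd=(a-c+np.pi)%(2*np.pi)-np.pi;s=low&(abs(dd)<.25)
    n=np.degrees(c+dd[s].mean());print("notch deg",n.round(2),"turn deg",round((n-yaw)%360,2), "pts",s.sum())
E
python3 - <<'E'
from h import *
notch(ctrl.read_camera("wrist"))
E
python3 -m creep '[[-0.15,-0.67,0,0,0,0.14],[-0.15,-0.67,0,0,0,0.14],[-0.15,-0.67,0,0,0,0.14],[-0.15,-0.67,0,0,0,0.14],[-0.15,-0.67,0,0,0,0.14]]'
python3 -m creep '[[0,0,0,0,0,0]]' >/dev/null
python3 - <<'E'
from h import *
pose()
notch(ctrl.read_camera("wrist"))
E
```

```text
deck ((606.4981689453125, -53.41242980957031), (190.5718231201172, 190.5321044921875), 58.78190612792969) yaw -31.22
{125: 62, 130: 170, 135: 156, 140: 91}
notch deg 135.35 turn deg 166.57 pts 479
time: 8.15
tcp_pos: [0.6052, -0.1003, 0.1703]
orientation: [-2.565, -1.813, -0.0]
ft_force: [-0.3, 0.8, 0.5]
finger_gap: 0.007
finger_force: 0.0
t 8.25 tcp [ 0.605  -0.1003  0.1705] yaw 70.6 rel axis in tool cm [-4.45  1.45  0.  ] zdir [ 0. -0. -1.] q [ 0.23  0.34 -0.22  1.74  0.08  1.07 -0.35] F [-0.1 -0.2  0.4]
deck ((606.6478881835938, -53.38932800292969), (190.068603515625, 190.4478759765625), 58.743682861328125) yaw -31.26
{125: 14, 130: 106, 135: 96, 140: 65}
notch deg 136.15 turn deg 167.4 pts 281
```

Run:
```python
from h import *
p=ctrl.read_camera("wrist"); s=ctrl.state()
K=np.array(p["camera_matrix"]);c=rot(p["orientation"]).T@(np.array(s["tcp_pos"])-p["position"]);print("tcp px",(K@c/c[2])[:2],c)
q=ctrl.read_camera("scene")
np.savez("w4.npz",**{k:p[k] for k in("z_map","camera_matrix","position","orientation","frame")})
a=cv2.resize(p["frame"],(533,400));b=cv2.resize(q["frame"][190:330,260:353],(266,400))
cv2.imwrite("pics/w4.png",cv2.hconcat([a,b]))
```

```text
tcp px [321.55353396 273.37020762] [0.00025598 0.01754552 0.22665099]
```

View pics/w4.png

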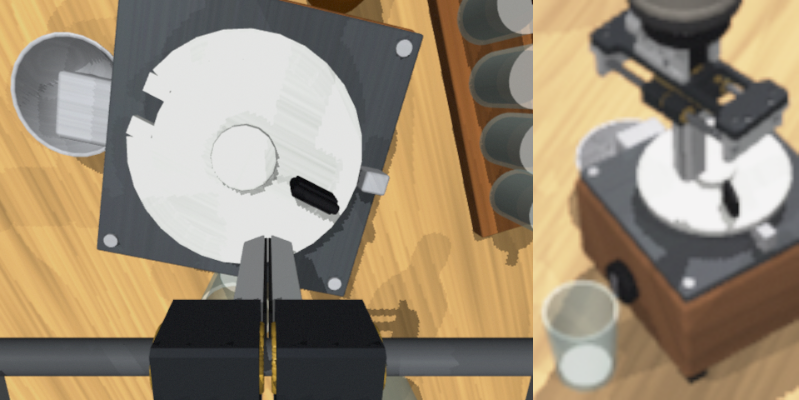

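Run:
```python
from h import *
np.set_printoptions(precision=4,suppress=True)
p=dict(np.load("w4.npz")); X=cloud(p); s=ctrl.state(); M=rot(s["orientation"])
for r in range(272,362,8):
    for c in (300,315,330): print(r,c,((X[r,c]-s["tcp_pos"])@M*1000).round(1),end="  ")
    print()
```

```text
272 300 [ -1.7 -11.8   6.4]  272 315 [-1.4 -3.6  5.6]  272 330 [-1.5  4.5  6. ]  
280 300 [ -6.1 -11.8   5.9]  280 315 [-5.7 -3.6  4.9]  280 330 [-6.1  4.6  5.7]  
288 300 [  7.7  -9.4 -38.9]  288 315 [  8.4  -2.9 -40.7]  288 330 [  8.6   3.6 -41.3]  
296 300 [  8.8  -8.9 -50.2]  296 315 [  8.   -2.7 -48.4]  296 330 [  8.5   3.5 -49.5]  
304 300 [  8.2  -8.6 -56.7]  304 315 [  8.5  -2.6 -57.3]  304 330 [  8.1   3.3 -56.5]  
312 300 [  8.   -8.2 -63.6]  312 315 [  8.3  -2.5 -64.3]  312 330 [  7.9   3.2 -63.4]  
320 300 [  8.   -7.9 -70.2]  320 315 [  8.1  -2.4 -70.4]  320 330 [  8.5   3.  -71.3]  
328 300 [  7.8  -7.6 -76. ]  328 315 [  8.1  -2.3 -76.7]  328 330 [  8.6   2.9 -77.7]  
336 300 [  8.4  -7.3 -82.9]  336 315 [  8.4  -2.2 -82.8]  336 330 [  8.6   2.8 -83.3]  
344 300 [  8.7  -7.  -88.7]  344 315 [  8.3  -2.2 -87.9]  344 330 [  8.6   2.7 -88.6]  
352 300 [  8.8  -6.8 -93.9]  352 315 [  8.7  -2.1 -93.6]  352 330 [  8.6   2.6 -93.6]  
360 300 [  32.9   -4.3 -137.5]  360 315 [  8.7  -2.  -98.3]  360 330 [  8.3   2.6 -97.6]
```

The picture shows the fin still at (315,195) in the crop with the finger now past it: the closed fingers end about 34 mm above the nominal TCP, so they passed over the fin without touching. I'll go back to the other side and work with that true tip height.

```bash
python3 -m creep '[[0.25,0.61,0,0,0,-0.14],[0.25,0.61,0,0,0,-0.14],[0.25,0.61,0,0,0,-0.14],[0.25,0.61,0,0,0,-0.14],[0.25,0.61,0,0,0,-0.14]]' >/dev/null
python3 -m creep '[[0.25,0.61,0,0,0,-0.14],[0.25,0.61,0,0,0,-0.14],[0.25,0.61,0,0,0,-0.14],[0,1.0,0,0,0,0],[0,0.7,0,0,0,0]]' >/dev/null
python3 -m creep '[[0,0,0,0,0,0],[0,0,0,0,0,0]]' >/dev/null
python3 -c "from h import *;pose()"
python3 -m creep '[[0,0,1,0,0,0],[0,0,1,0,0,0],[0,0,0.5,0,0,0],[0,0,0,0,0,0]]'
python3 -m creep '[[0,0,0.3,0,0,0],[0,0,0,0,0,0]]'
python3 -c "from h import *;pose()"
```

```text
t 9.6 tcp [ 0.6602 -0.0629  0.1702] yaw 134.7 rel axis in tool cm [-4.48  3.2  -0.  ] zdir [-0. -0. -1.] q [ 0.31  0.44 -0.43  1.61  0.2   1.13  0.62] F [-1.   0.6  0.1]
time: 10.0
tcp_pos: [0.6594, -0.0631, 0.144]
orientation: [-1.208, -2.898, 0.001]
ft_force: [0.4, -0.2, -0.3]
finger_gap: 0.005
finger_force: 0.0
time: 10.2
tcp_pos: [0.6601, -0.0629, 0.1421]
orientation: [-1.209, -2.9, -0.0]
ft_force: [0.0, 0.4, 0.2]
finger_gap: 0.002
finger_force: 0.0
t 10.2 tcp [ 0.6601 -0.0629  0.1421] yaw 134.7 rel axis in tool cm [-4.48  3.18 -0.  ] zdir [-0.  0. -1.] q [ 0.31  0.47 -0.42  1.64  0.21  1.08  0.61] F [0.  0.4 0.2]
```

No contact although the TCP is 22 mm below the cover's face, confirming the offset. Now push.

```bash
python3 -m creep '[[-0.2,-0.5,0.4,0,0,0],[0,-0.5,0,0,0,0],[0,-0.4,0,0,0,0],[0,-0.3,0,0,0,0],[0,0,0,0,0,0]]'
python3 -m creep '[[-0.15,-0.67,0,0,0,0.14],[-0.15,-0.67,0,0,0,0.14],[-0.15,-0.67,0,0,0,0.14],[0,0,0,0,0,0]]'
python3 - <<'E'
from h import *
pose()
p=ctrl.read_camera("wrist"); cv2.imwrite("pics/w5.png",p["frame"])
notch(p)
E
```

```text
time: 10.7
tcp_pos: [0.6493, -0.0769, 0.1385]
orientation: [1.209, 2.899, -0.0]
ft_force: [-0.2, 0.7, 0.7]
finger_gap: 0.009
finger_force: 0.0
time: 11.1
tcp_pos: [0.6359, -0.0923, 0.1386]
orientation: [1.791, 2.581, -0.0]
ft_force: [-0.3, 0.5, -0.8]
finger_gap: 0.004
finger_force: 0.0
t 11.1 tcp [ 0.6359 -0.0923  0.1386] yaw 110.5 rel axis in tool cm [-4.68  1.44  0.  ] zdir [ 0. -0. -1.] q [ 0.3   0.42 -0.33  1.7   0.16  1.05  0.27] F [-0.3  0.5 -0.8]
deck ((606.4890747070312, -53.26631164550781), (190.63409423828125, 190.71888732910156), 58.983551025390625) yaw -31.02
{95: 157, 100: 235, 105: 233, 110: 96}
notch deg 104.39 turn deg 135.41 pts 721
```

View pics/w5.png

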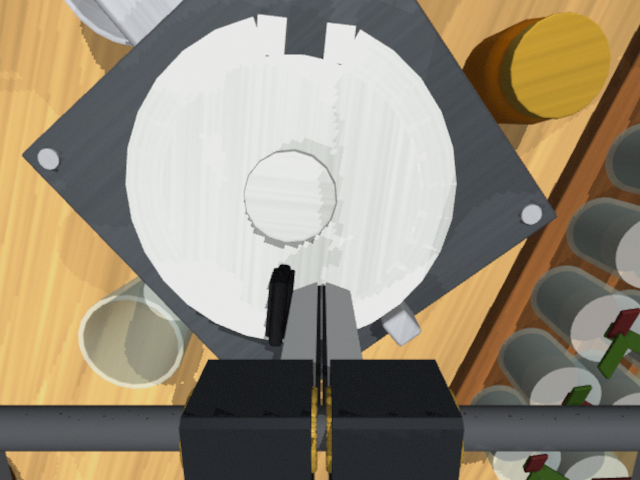

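The cover is now turning: fin at (280,305) against the finger, notch at (305,38). Keep going 14 rows.

```bash
python3 -m creep '[[-0.15,-0.67,0,0,0,0.14],[-0.15,-0.67,0,0,0,0.14],[-0.15,-0.67,0,0,0,0.14],[-0.15,-0.67,0,0,0,0.14],[-0.15,-0.67,0,0,0,0.14]]'
python3 -m creep '[[-0.15,-0.67,0,0,0,0.14],[-0.15,-0.67,0,0,0,0.14],[-0.15,-0.67,0,0,0,0.14],[-0.15,-0.67,0,0,0,0.14],[0,0,0,0,0,0]]' >/dev/null
python3 - <<'E'
from h import *
pose()
notch(ctrl.read_camera("wrist"))
E
```

```text
time: 11.65
tcp_pos: [0.6044, -0.1015, 0.1384]
orientation: [2.565, 1.814, 0.001]
ft_force: [2.7, -0.0, 0.3]
finger_gap: 0.002
finger_force: 1.1
t 12.15 tcp [ 0.5782 -0.0924  0.1385] yaw 38.6 rel axis in tool cm [-4.6  1.3  0. ] zdir [ 0. -0. -1.] q [ 0.13  0.32 -0.1   1.84  0.04  0.99 -0.88] F [ 1.2 -0.8 -0.9]
deck ((606.63134765625, -53.5587158203125), (190.6323699951172, 190.32421875), 58.86671447753906) yaw -31.13
{25: 207, 30: 215, 35: 222, 40: 33}
notch deg 33.06 turn deg 64.2 pts 677
```

```bash
python3 -m creep '[[-0.15,-0.67,0,0,0,0.14],[-0.15,-0.67,0,0,0,0.14],[-0.15,-0.67,0,0,0,0.14],[-0.15,-0.67,0,0,0,0.14],[-0.15,-0.67,0,0,0,0.14]]'
python3 -m creep '[[-0.15,-0.67,0,0,0,0.14],[-0.08,-0.34,0,0,0,0.07],[0,0,0,0,0,0]]' >/dev/null
python3 - <<'E'
from h import *
pose()
p=ctrl.read_camera("wrist");notch(p);cv2.imwrite("pics/w6.png",p["frame"]);print(measure(p)["block"])
E
```

```text
time: 12.7
tcp_pos: [0.5591, -0.0659, 0.1383]
orientation: [3.141, -0.042, -0.0]
ft_force: [0.2, -2.8, 0.3]
finger_gap: 0.004
finger_force: 1.1
t 13.0 tcp [ 0.5577 -0.0549  0.1382] yaw -13.3 rel axis in tool cm [-4.67  1.25  0.  ] zdir [-0. -0. -1.] q [-0.04  0.28  0.03  1.9  -0.01  0.97 -1.81] F [-0.8  0.2  0.3]
deck ((606.1807861328125, -53.40144348144531), (189.96102905273438, 191.06336975097656), 58.701698303222656) yaw -31.3
{-30: 31, -25: 224, -20: 215, -15: 208}
notch deg -18.09 turn deg 13.21 pts 678
(array([ 0.67371644, -0.09537016,  0.16184413]), np.int64(554))
```

View pics/w6.png

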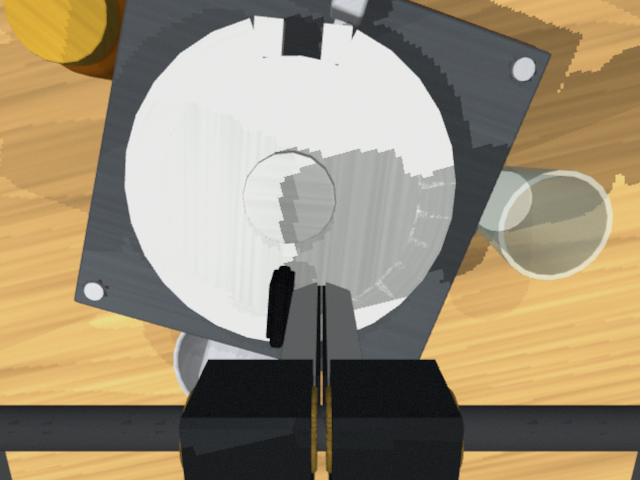

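Notch at (302,38), block at (348,8): about 13° still to go.

```bash
python3 -m creep '[[-0.06,-0.28,0,0,0,0.06],[-0.06,-0.28,0,0,0,0.06],[-0.06,-0.28,0,0,0,0.06],[-0.05,-0.23,0,0,0,0.05],[0,0,0,0,0,0]]'
python3 - <<'E'
from h import *
pose()
p=ctrl.read_camera("wrist");notch(p);print(measure(p)["block"],[ (q["confidence"],at_z(p,q["at"],.155)) for q in ctrl.spot_point(p,"pin")],[ (q["confidence"],at_z(p,q["at"],.16)) for q in ctrl.spot_point(p,"notch")])
f=cv2.resize(p["frame"],(640,480))[0:240,200:520];cv2.imwrite("pics/w7.png",cv2.resize(f,(800,600)))
E
```

```text
time: 13.55
tcp_pos: [0.5587, -0.0445, 0.1382]
orientation: [3.057, -0.722, -0.001]
ft_force: [-1.0, 0.0, -0.1]
finger_gap: 0.002
finger_force: 0.4
t 13.55 tcp [ 0.5587 -0.0445  0.1382] yaw -26.6 rel axis in tool cm [-4.64  1.32  0.  ] zdir [-0.001 -0.    -1.   ] q [-0.09  0.28  0.06  1.9  -0.02  0.96 -2.05] F [-1.   0.  -0.1]
deck ((604.65673828125, -52.55397033691406), (190.9886932373047, 186.75576782226562), 58.994747161865234) yaw -31.01
{-40: 106, -35: 315, -30: 234, -25: 139}
notch deg -29.99 turn deg 1.01 pts 794
(array([ 0.67256065, -0.09427675,  0.16133833]), np.int64(258)) [(0.67, array([ 0.55871271, -0.01966846,  0.155     ])), (0.64, array([ 0.66191236, -0.08838352,  0.155     ]))] []
```

View pics/w7.png

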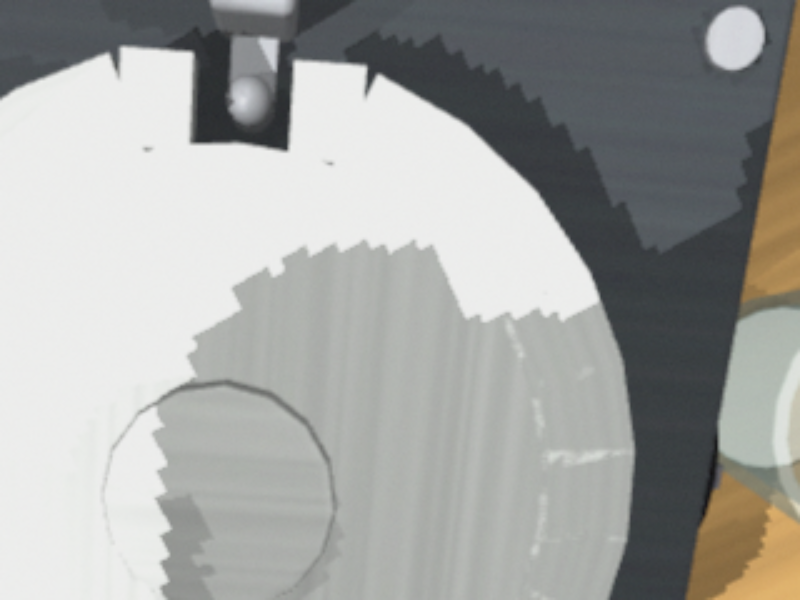

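The pin shows inside the notch at (249,100), nearly centred between its edges (193 to 293). Back off, rise, go over the boss.

```bash
python3 -m creep '[[0,0.7,0,0,0,0],[0,0.8,0,0,0,0],[0,0,-3,0,0,0],[0,0,-3,0,0,0],[0,0,0,0,0,0]]'
python3 -m creep '[[2.3,-1.4,0,0,0,0],[2.3,-1.4,0,0,0,0],[0,0,0,0,0,0],[0,0,0,0,0,0]]'
python3 - <<'E'
from h import *
pose();notch(ctrl.read_camera("wrist"))
E
python3 -m creep '[[0,0,2,0,0,0],[0,0,2,0,0,0],[0,0,0.8,0,0,0],[0,0,0.4,0,0,0],[0,0,0,0,0,0]]'
```

```text
time: 14.2
tcp_pos: [0.5537, -0.0588, 0.2021]
orientation: [-3.054, 0.729, -0.009]
ft_force: [0.9, -0.3, 0.9]
finger_gap: 0.0
finger_force: 0.0
time: 14.6
tcp_pos: [0.6052, -0.0542, 0.1974]
orientation: [3.055, -0.729, -0.002]
ft_force: [0.4, 0.3, -0.2]
finger_gap: 0.001
finger_force: 0.0
t 14.6 tcp [ 0.6052 -0.0542  0.1974] yaw -26.8 rel axis in tool cm [-0.04  0.1   0.  ] zdir [-0.001 -0.    -1.   ] q [-0.08  0.3   0.08  1.74 -0.02  1.11 -2.03] F [ 0.4  0.3 -0.2]
deck ((606.2848510742188, -53.43644714355469), (190.57093811035156, 189.84877014160156), 58.80049133300781) yaw -31.2
{-40: 84, -35: 111, -30: 115, -25: 46}
notch deg -30.77 turn deg 0.43 pts 356
time: 15.15
tcp_pos: [0.6054, -0.0538, 0.1465]
orientation: [3.056, -0.729, -0.0]
ft_force: [-0.0, -0.0, -0.4]
finger_gap: 0.009
finger_force: 0.0
```

Turn error is about 0.4°. Now press slowly.

```bash
for i in 1; do python3 -m creep '[[0,0,0.3,0,0,0],[0,0,0.2,0,0,0],[0,0,0.2,0,0,0],[0,0,0,0,0,0]]'; done
python3 -m creep '[[0,0,0.2,0,0,0],[0,0,0.2,0,0,0],[0,0,0,0,0,0]]'
python3 -m creep '[[0,0,0.2,0,0,0],[0,0,0.2,0,0,0],[0,0,0,0,0,0]]'
```

```text
time: 15.55
tcp_pos: [0.6056, -0.0536, 0.1392]
orientation: [-3.056, 0.729, -0.0]
ft_force: [-0.4, 0.3, -0.0]
finger_gap: 0.002
finger_force: 0.0
time: 15.85
tcp_pos: [0.6058, -0.0536, 0.1355]
orientation: [-3.056, 0.729, -0.001]
ft_force: [-0.3, -0.5, 1.7]
finger_gap: 0.005
finger_force: 1.0
time: 16.15
tcp_pos: [0.6057, -0.0536, 0.1315]
orientation: [-3.056, 0.729, -0.001]
ft_force: [-1.7, -0.4, 2.1]
finger_gap: 0.008
finger_force: 1.1
```

```bash
python3 -m creep '[[0,0,0.2,0,0,0],[0,0,0.2,0,0,0],[0,0,0,0,0,0]]'
python3 -m creep '[[0,0,0.2,0,0,0],[0,0,0.2,0,0,0],[0,0,0,0,0,0]]'
python3 - <<'E'
from h import *
X=cloud(ctrl.read_camera("wrist"));d=X[...,:2]-AX;r=np.hypot(d[...,0],d[...,1]);m=(r>.035)&(r<.055)&(d[...,0]>.02)&(X[...,2]<.18)&(X[...,2]>.12);print("face z",np.median(X[m][:,2]));pose()
E
```

```text
time: 16.45
tcp_pos: [0.6057, -0.0536, 0.1274]
orientation: [-3.056, 0.729, -0.0]
ft_force: [-0.0, -0.1, 2.3]
finger_gap: 0.004
finger_force: 1.1
time: 16.75
tcp_pos: [0.6063, -0.0537, 0.1265]
orientation: [-3.055, 0.729, -0.003]
ft_force: [-16.7, 0.8, 44.9]
finger_gap: 0.007
finger_force: 22.1
face z 0.15255076230784428
t 16.8 tcp [ 0.6063 -0.0537  0.1265] yaw -26.8 rel axis in tool cm [0.03 0.   0.  ] zdir [ 0.002  0.    -1.   ] q [-0.07  0.36  0.07  1.81 -0.03  0.97 -2.03] F [-16.    0.3  44.1]
```

```bash
python3 -m creep '[[0,0,-0.5,0,0,0],[0,0,-2,0,0,0],[0,0,-4,0,0,0],[0,0,-4,0,0,0],[0,0,0,0,0,0]]'
python3 -m creep '[[-2,0,-2,0,0,0],[0,0,0,0,0,0],[0,0,0,0,0,0]]'
python3 - <<'E'
from h import *
p=ctrl.read_camera("wrist");X=cloud(p);d=X[...,:2]-AX;r=np.hypot(d[...,0],d[...,1]);m=(r>.035)&(r<.055)&(d[...,0]>.02)&(X[...,2]<.18)&(X[...,2]>.12);print("face z",np.median(X[m][:,2]));pose()
b=(r<.015)&(X[...,2]<.19);print("boss z",np.median(X[b][:,2]));notch(p,.008)
cv2.imwrite("pics/w8.png",p["frame"])
E
```

```text
time: 17.3
tcp_pos: [0.6081, -0.0538, 0.2336]
orientation: [-3.054, 0.729, -0.011]
ft_force: [0.9, -0.4, -1.0]
finger_gap: 0.003
finger_force: 0.0
time: 17.6
tcp_pos: [0.5879, -0.0445, 0.2482]
orientation: [-3.056, 0.728, -0.001]
ft_force: [1.2, -0.9, -0.1]
finger_gap: 0.007
finger_force: 0.0
face z 0.15256171927919004
t 17.65 tcp [ 0.5878 -0.0447  0.2477] yaw -26.8 rel axis in tool cm [-2.02  0.04  0.  ] zdir [-0. -0. -1.] q [-0.1   0.23  0.08  1.71 -0.02  1.2  -2.06] F [ 0.1  0.  -0.3]
boss z 0.16061546989951186
deck ((606.0690307617188, -53.36058044433594), (190.79246520996094, 190.247314453125), 58.819705963134766) yaw -31.18
{-40: 57, -35: 31, -30: 67, -25: 27}
notch deg -30.62 turn deg 0.56 pts 182
```

View pics/w8.png

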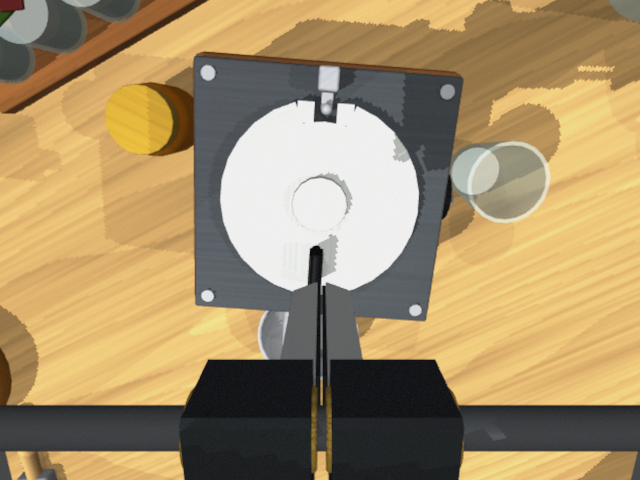

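The cover is home: the boss reads 160.6 mm, the pin sits in the notch at (326,105), and the hand is well clear of everything.

```bash
python3 -c "from rig import ctrl;print(ctrl.close_job())"
```

```text
the job is handed in; nothing more can be done
None
```

The mill is closed and the job handed in: the cover is pressed fully home (boss measured at 160.6 mm, 160 when home), the pin is in the notch with about 0.6° of turn error, and the hand is clear; the hand-in gave no verdict.

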